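# Stack the deburred rings on the two posts

### The arm

A 6-joint arm with a two-finger parallel gripper is mounted at the origin on the work surface. World frame = base frame: x ahead of the robot, y to its left, z up, the work surface at z = 0. Lengths are in m, angles in degrees, forces in N, time in s.
With the tool pointing down it reaches from about 0.3 to 0.775 m from the base axis. Payload 14.6 kg.
Tool frame: the origin (TCP) lies at the very end of the fingers, on their centre line; the grasp point (between the pads) lies 19 mm behind it; z points along the fingers, y is the line along which they close (so a half turn about z gives the same grasp; the last joint's range is limited). The gripper opens to 85 mm and grips with 20 to 120 N. Pads are 22 mm wide; open, the fingers measure 114 mm over their backs; the gripper's body (76 mm by 85 mm) begins 54 mm behind the grasp point. The pads swing forward as they close: fully open they stand 13 mm farther back than shut.
Start: joints at [66.2, 17.183, 87.147, -0, 75.671, -3.816], TCP at [0.188, 0.517, 0.231] pointing down, gripper open.
Joint ranges: [-173.82, 173.82], [-45.26, 126.66], [13.44, 144.39], [-59.66, 239.66], [0, 175.72], [-146.38, 146.38]. Speed limits (degrees/s): [127.2, 127.2, 147.25, 180, 180, 180].

### API

Orientations are given as a 3x3 rotation matrix whose columns are the frame's x, y, z axes.
In Python, from bench import r gives the robot as it stands.
- The arm moves only by the shell command python3 -m jog 'ROWS' [OPENING]. ROWS is JSON, a list of rows, each a list of 2 entries, a list of its own where there are three numbers: the shift along the tool's x, y, z in units of 40 mm (1.0 is 40 mm), then the turn about the tool's z in rad. A call has 1 to 8 rows; each row shifts and turns the commanded pose from where the row before left it, along the tool's axes as they then stand; what a row does not reach is not made up. A row lasts 1/12 s, in which the tool goes at most 41.7 mm and 7.16 degrees, less where a joint would pass 70% of its speed; a pose out of reach is approached as far as the arm can. A call is refused whole if a number of a shift passes 1 or a number of a turn 0.125, either way. A call with a gripper value outside its range is refused whole. OPENING is the opening, from 0 (shut) to 1 (fully open), set as the call begins (- or left out, the last holds). The fingers move at their own pace and stop on an object; the grip force is fixed at half the most. Time passes only in rows, so rows that do not move let the fingers close. It gives the time, the measured TCP pose, the force, the opening and the grip force at its end, in the units of the state.
- r.sense(): the state, without advancing time (a new reading comes with each control period).
- r.snapshot(name): name is "side" or "top" or "wrist"; returns the picture (420x560x3 uint8, blue, green, red); there is no depth.
- r.get_calibration(name): a dict with "intrinsics" (3x3 intrinsics, pixels), "extrinsics" (4x4, takes a point from camera to world coordinates). Camera axes: x right, y down, z forward; pixel columns grow to the right and rows downward; lengths in m; the calibration is good to about 2 mm. The wrist camera is an equidistant fisheye: a pixel r from the principal point sees the ray r / f radians off the axis. A picture is of the moment at which its call begins: read the wrist's pose just before it. get_calibration takes no time and is no camera call; for the wrist camera it gives the pose at the moment of the call.
- r.sign_off(): hands the job in; it is judged then, once.
The state is a dict: "clock": time; "q": joint angles; "joint_velocities": joint speeds; "effort": joint torques, N m; "tcp_pos": TCP position; "eef_rot": TCP orientation; "contact_force": force on the tool from outside, world axes, zero at the start; "wrist_torque": the same for the moment, N m; "width": finger opening in m; "finger_force": force on a finger pad.
Only numpy, scipy, OpenCV 4.12 (cv2) and the standard library are available. Lean on these libraries where they do the work, as an engineer would, in place of code of your own. Each camera call takes 0.05 s, during which the arm holds its last target. There are 200 camera calls.

### The job

Stack the deburred parts on the two upright posts for the next finishing step: on the post with the blue square foot put the silver clamp ring with two ears first, then the red spacer, then the brass ring on top; on the post with the yellow round foot put the white spacer first, then the black hexagonal collar. Each piece goes over its post and lies flat on the foot or on the piece below it. Leave the broken silver ring and the sanding block where they are.

Things in the scene. Friction and masses are not known exactly. Their poses are not given: they have to be found in the camera images.
- clamp_ring: Silver-grey cast-aluminium clamp ring lying on the open bench (the darker castings in the crate and bin are stock, not part of the job), complete, with two ears: 60 mm across the ring, 80 mm over the ears, which stand out along its own +x and -x; 14 mm high, round hole 36 mm, about 90 g. Grip it across its own y (60 mm). Origin: centre of its underside, z up. 
- red_spacer: Red plastic ring, 50 mm outside, 34 mm hole, 14 mm high, about 30 g. Origin: centre of its underside, z up. 
- brass_ring: Yellow-metal brass ring, 56 mm outside, 35 mm hole, 14 mm high, about 130 g. Origin: centre of its underside, z up. 
- white_spacer: White plastic ring, 50 mm outside, 34 mm hole, 14 mm high, about 30 g. Origin: centre of its underside, z up. 
- hex_collar: Black steel hexagonal collar, 46 mm across flats, 53 mm across corners, hexagonal hole 34 mm across flats, 14 mm high, about 100 g. One pair of facing flats faces its own +x and -x, the other flats every 60 degrees. Origin: centre of its underside, z up. 
- blue_post: Post fixed to the bench: blue square foot 60 x 60 mm, 12 mm thick, with a steel pin 18 mm in diameter upright in its middle; the pin's top is 60 mm above the bench and its last 10 mm taper to 8 mm. Origin: centre of the foot's underside, on the bench, z up along the pin.
- yellow_post: Post fixed to the bench: yellow round foot 66 mm in diameter, 12 mm thick, with the same steel pin (18 mm in diameter, top 60 mm above the bench, last 10 mm tapered to 8 mm). Origin: centre of the foot's underside, on the bench, z up along the pin.
- broken_ring: Bystander, not to be moved: broken silver-grey ring without ears, C-shaped with a quarter missing on its own +x side, 56 mm outside, 14 mm high. Origin: centre of the ring at its underside.
- sanding_block: Bystander, not to be moved: cork sanding block 70 x 42 mm (its x and y), 24 mm high, with a dark underside. Origin: centre of its underside, z up. 
There are look-alikes about, which are no part of the job. There is more than one size of the brass_ring; the job needs the smaller. Leave any purple look-alike of the clamp_ring alone.

How it is judged (in metres and radians):
At the end, for the whole second after the job is handed in: Blue post, foot up: clamp ring, red, brass; yellow post: white, hex collar. Each within 12 mm of the pin axis, underside within 4 mm of its level (12, 26, 40 mm over the bench), tilt under 0.12 rad, released, at rest; broken ring and sanding block within 30 mm of their starts (horizontal distance between each of clamp_ring, red_spacer, brass_ring and blue_post below 0.012 m and z of clamp_ring in the frame of blue_post between 0.008 and 0.016 m and angle between each of clamp_ring, red_spacer, brass_ring, white_spacer, hex_collar's own z axis and vertical below 0.12 rad and linear speed of each of clamp_ring, red_spacer, brass_ring, white_spacer, hex_collar below 0.02 m/s and angular speed of each of clamp_ring, red_spacer, brass_ring, white_spacer, hex_collar below 0.2 rad/s and z of red_spacer in the frame of blue_post between 0.022 and 0.03 m and z of brass_ring in the frame of blue_post between 0.036 and 0.044 m and horizontal distance between each of white_spacer, hex_collar and yellow_post below 0.012 m and z of white_spacer in the frame of yellow_post between 0.008 and 0.016 m and z of hex_collar in the frame of yellow_post between 0.022 and 0.03 m and distance of each of broken_ring, sanding_block from where it was at the start of the episode below 0.03 m); the robot touches nothing.
It fails at once if the broken ring is moved more than 30 mm (distance of broken_ring from where it was at the start of the episode above 0.03 m).
It fails at once if the sanding block is moved more than 30 mm (distance of sanding_block from where it was at the start of the episode above 0.03 m).
It also fails if it takes over 115 s, if anything falls off the work surface, if the arm or the gripper's body presses on something with over 40 N, if the wrist force passes 120 N, or if a joint passes its speed limit or range.

## Working session

There is one attempt and no reset: what is moved stays moved. The work goes in short steps, Python scripts to look and compute and a shell command to move; the robot and the scene stay as the last step left them, time stands still between calls to the robot, and variables do not carry over. Pictures are saved under pics/ and viewed, at most 17 in all, crops included, and the job is handed in when it is done.

```bash
ls; mkdir -p pics; python3 - <<'E'
from bench import r
import cv2
for n in("top","side"):
    cv2.imwrite(f"pics/{n}0.png",r.snapshot(n)); print(r.get_calibration(n))
s=r.sense(); print(s)
E
```

```text
pics
{'intrinsics': array([[410.16239752,   0.        , 273.17170916],
       [  0.        , 410.16239752, 209.71900749],
       [  0.        ,   0.        ,   1.        ]]), 'extrinsics': array([[-0.0547225 , -0.97787915,  0.20188563,  0.32449661],
       [-0.99848036,  0.05227227, -0.01745236, -0.03804875],
       [ 0.00651328, -0.20253387, -0.9792536 ,  0.90358816],
       [ 0.        ,  0.        ,  0.        ,  1.        ]])}
{'intrinsics': array([[466.578906  ,   0.        , 287.88071901],
       [  0.        , 466.578906  , 206.91532573],
       [  0.        ,   0.        ,   1.        ]]), 'extrinsics': array([[ 0.89017628, -0.33232022,  0.31168809,  0.21633236],
       [-0.45541164, -0.66949249,  0.58683903, -0.6248459 ],
       [ 0.01365436, -0.66433656, -0.74730883,  0.76111884],
       [ 0.        ,  0.        ,  0.        ,  1.        ]])}
{'clock': 0.1, 'q': array([ 6.62001651e+01,  1.72116530e+01,  8.71758598e+01,  2.54873360e-03,
        7.56722997e+01, -3.81511141e+00]), 'joint_velocities': array([ 0.00892604, -0.09707811, -0.0616674 ,  0.02370226, -0.02171621,
        0.07248631]), 'effort': array([ 3.28233451e-03, -5.44374061e+01, -3.62369013e+01, -6.62331331e-05,
        3.01877277e-03, -8.38407982e-05]), 'tcp_pos': array([0.18787363, 0.51669274, 0.23079217]), 'eef_rot': array([[-9.39779983e-01,  3.41779712e-01, -4.60703377e-04],
       [ 3.41780004e-01,  9.39779522e-01, -9.37758023e-04],
       [ 1.12452932e-04, -1.03874542e-03, -9.99999454e-01]]), 'contact_force': array([-0.0789523 ,  0.11466448,  0.41465172]), 'wrist_torque': array([-0.02067764,  0.01783888,  0.00099844]), 'finger_force': 0.0, 'width': 0.0853797708652921}
```

```bash
python3 - <<'E'
import cv2
for n in("top","side"):
    cv2.imwrite(f"pics/{n}0b.png",cv2.resize(cv2.imread(f"pics/{n}0.png"),(800,600),interpolation=cv2.INTER_CUBIC))
E
```

```text
(no output)
```

View pics/top0b.png

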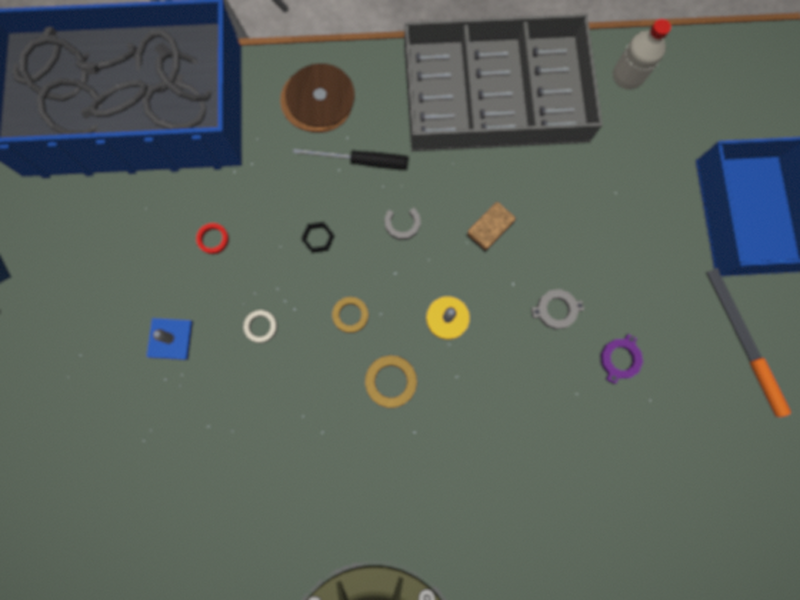

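View pics/side0b.png

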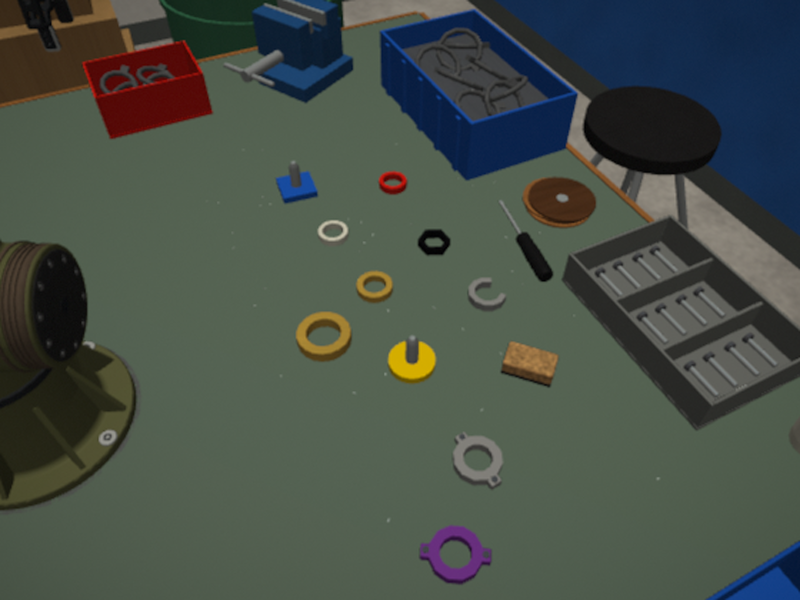

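The top view (800×600) shows: red (212,238), hex (318,237), broken ring (402,222), cork (491,226), clamp (558,309), purple (622,358), yellow post (448,317), small brass (350,315), large brass (391,381), white (260,326) and blue post (170,339). The side view agrees with it, with the clamp at (478,459) and the small brass at (375,286).

```bash
cat > meas.py <<'E'
import cv2, numpy as np
def mask(img,c,R):
    x,y=int(c[0]),int(c[1]); p=img[y-R:y+R,x-R:x+R]; lab=cv2.cvtColor(cv2.resize(p,None,fx=4,fy=4,interpolation=cv2.INTER_CUBIC),cv2.COLOR_BGR2LAB).astype(float)
    d=np.linalg.norm(lab-np.median(np.vstack([lab[0],lab[-1],lab[:,0],lab[:,-1]]),0),axis=2)
    m=(d>0.45*np.percentile(d,93)).astype(np.uint8)
    cs=max(cv2.findContours(m,cv2.RETR_EXTERNAL,cv2.CHAIN_APPROX_NONE)[0],key=cv2.contourArea)
    M=cv2.moments(cs); off=np.array([x-R,y-R])
    return np.array([M['m10'],M['m01']])/M['m00']/4+off-0.375, cs[:,0]/4+off-0.375
def world(cal,px,z):
    px=np.atleast_2d(px); K,E=cal['intrinsics'],cal['extrinsics']
    d=np.c_[px,np.ones(len(px))]@np.linalg.inv(K).T@E[:3,:3].T; o=E[:3,3]
    return (o+d*((z-o[2])/d[:,2])[:,None])[:,:2]
E
python3 - <<'E'
from meas import *
from bench import r
P={'clamp':((558,309),(478,459)),'red':((212,238),(393,182)),'brass':((350,315),(375,286)),'white':((260,326),(333,231)),'hex':((318,237),(434,242)),'blue':((170,339),(297,188)),'yellow':((448,317),(412,362)),'cork':((491,226),(530,363)),'broken':((402,222),(487,293))}
for n,pp in P.items():
    for cam,c in zip(("top","side"),pp):
        im=cv2.imread(f"pics/{cam}0.png"); cal=r.get_calibration(cam); z={'blue':.006,'yellow':.006,'cork':.012}.get(n,.007)
        c0,cs=mask(im,np.array(c)/1.42857,27 if n in('clamp','cork','yellow','blue')else 20)
        w=world(cal,c0,z)[0]; q=world(cal,cs,z)-w; ra=np.hypot(*q.T); th=np.arctan2(q[:,1],q[:,0])
        k={'clamp':2,'hex':6}.get(n,4); h=np.angle(np.sum(ra*np.exp(1j*k*th)))/k
        print(n,cam,w.round(4),'r',ra.min().round(3),ra.max().round(3),'peak ang',np.degrees(h).round(1))
E
```

```text
clamp top [ 0.4823 -0.3149] r 0.029 0.04 peak ang -85.9
clamp side [ 0.4821 -0.3094] r 0.029 0.04 peak ang -86.9
red top [0.6248 0.2245] r 0.024 0.027 peak ang -1.3
red side [0.6238 0.2234] r 0.024 0.033 peak ang -25.7
brass top [0.4903 0.0105] r 0.027 0.028 peak ang -2.8
brass side [0.4886 0.0102] r 0.026 0.034 peak ang -25.3
white top [0.4796 0.151 ] r 0.025 0.026 peak ang -1.9
white side [0.48   0.1552] r 0.025 0.027 peak ang -22.3
hex top [0.6177 0.0567] r 0.023 0.028 peak ang -25.7
hex side [0.6167 0.0562] r 0.025 0.033 peak ang -21.8
blue top [0.4669 0.289 ] r 0.03 0.043 peak ang 38.4
blue side [0.4669 0.2897] r 0.031 0.058 peak ang -33.0
yellow top [ 0.4773 -0.1412] r 0.033 0.034 peak ang -3.9
yellow side [ 0.4756 -0.1408] r 0.004 0.038 peak ang 17.8
cork top [ 0.6185 -0.2196] r 0.021 0.044 peak ang -3.0
cork side [ 0.6172 -0.2212] r 0.028 0.045 peak ang -2.3
broken top [ 0.6324 -0.0804] r 0.012 0.034 peak ang -41.0
broken side [ 0.6321 -0.0747] r 0.012 0.034 peak ang -38.7
```

```bash
cat > to.py <<'E'
import sys, numpy as np
from bench import r
s=r.sense(); R=s['eef_rot']; t=np.array([float(v) for v in sys.argv[1:4]])
print('clock',s['clock'],'tcp',s['tcp_pos'].round(4),'w',round(s['width'],4),'yaw_y',np.degrees(np.arctan2(R[1,1],R[0,1])).round(2),'tilt',R[:2,2].round(4))
print('units',(R.T@(t-s['tcp_pos'])/.04).round(3))
E
python3 -m jog '[[[0,0,0],0.115],[[0,0,0],0.115],[[0,0,0],0.115],[[0,0,0],0.115],[[0,0,0],0.115],[[0,0,0],0.115],[[0,0,0],0.115],[[0,0,0],0.115]]' 1
python3 -m jog '[[[0,0,0],0.115],[[0,0,0],0.115],[[0,0,0],0]]'
python3 to.py 0.482 -0.312 0.15
```

```text
clock: 0.77
tcp_pos: [0.1879, 0.5167, 0.2309]
eef_rot: [[-0.292, 0.956, -0.0], [0.956, 0.292, -0.001], [-0.001, -0.0, -1.0]]
contact_force: [-0.9, 0.2, -0.0]
width: 0.0855
finger_force: 0.0
clock: 1.02
tcp_pos: [0.1879, 0.5167, 0.231]
eef_rot: [[-0.066, 0.998, -0.0], [0.998, 0.066, -0.001], [-0.001, -0.0, -1.0]]
contact_force: [0.3, -0.3, -0.8]
width: 0.0853
finger_force: 0.0
clock 1.0167 tcp [0.1879 0.5167 0.231 ] w 0.0853 yaw_y 3.81 tilt [-0.0002 -0.0006]
units [-21.16    5.96    2.035]
```

```bash
for i in 1 ; do python3 -m jog '[[[-0.88,0.248,0],0],[[-0.88,0.248,0],0],[[-0.88,0.248,0],0],[[-0.88,0.248,0],0],[[-0.88,0.248,0],0],[[-0.88,0.248,0],0],[[-0.88,0.248,0],0],[[-0.88,0.248,0],0]]'
python3 -m jog '[[[-0.88,0.248,0],0],[[-0.88,0.248,0],0],[[-0.88,0.248,0],0],[[-0.88,0.248,0],0],[[-0.88,0.248,0],0],[[-0.88,0.248,0],0],[[-0.88,0.248,0],0],[[-0.88,0.248,0],0]]'
python3 -m jog '[[[-0.88,0.248,0.4],0],[[-0.88,0.248,0.4],0],[[-0.88,0.248,0.4],0],[[-0.88,0.248,0.4],0],[[-0.88,0.248,0.4],0],[[-0.88,0.248,0],0],[[-0.88,0.248,0],0],[[-0.88,0.248,0],0]]'
python3 -m jog '[[[0,0,0],0],[[0,0,0],0]]';done
python3 to.py 0.482 -0.312 0.003
python3 - <<'E'
from bench import r
import cv2
cv2.imwrite("pics/w1.png",r.snapshot("wrist"))
print(r.get_calibration("wrist"))
E
```

```text
clock: 1.68
tcp_pos: [0.2874, 0.2401, 0.2313]
eef_rot: [[-0.077, 0.997, 0.0], [0.997, 0.077, 0.0], [0.0, 0.0, -1.0]]
contact_force: [1.3, -0.3, 0.4]
width: 0.0852
finger_force: 0.0
clock: 2.35
tcp_pos: [0.3869, -0.0354, 0.2314]
eef_rot: [[-0.076, 0.997, 0.0], [0.997, 0.076, -0.0], [-0.0, 0.0, -1.0]]
contact_force: [1.5, -0.2, -0.2]
width: 0.0853
finger_force: 0.0
clock: 3.02
tcp_pos: [0.4863, -0.3104, 0.1506]
eef_rot: [[-0.076, 0.997, -0.001], [0.997, 0.076, 0.001], [0.001, -0.001, -1.0]]
contact_force: [0.9, 0.3, 1.3]
width: 0.0854
finger_force: 0.0
clock: 3.18
tcp_pos: [0.4859, -0.3097, 0.1503]
eef_rot: [[-0.074, 0.997, -0.001], [0.997, 0.074, 0.001], [0.001, -0.001, -1.0]]
contact_force: [-0.6, -0.1, 0.6]
width: 0.0857
finger_force: 0.0
clock 3.1833 tcp [ 0.4859 -0.3097  0.1503] w 0.0857 yaw_y 4.22 tilt [-0.0011  0.0008]
units [-0.054 -0.098  3.682]
{'intrinsics': array([[325.1922621 ,   0.        , 281.7275502 ],
       [  0.        , 325.1922621 , 209.08478118],
       [  0.        ,   0.        ,   1.        ]]), 'extrinsics': array([[ 9.97269837e-01,  7.15375400e-02,  1.83098851e-02,
         4.80654220e-01],
       [ 7.38387419e-02, -9.63230793e-01, -2.58329787e-01,
        -2.43048435e-01],
       [-8.43632335e-04,  2.58976484e-01, -9.65883258e-01,
         2.92763471e-01],
       [ 0.00000000e+00,  0.00000000e+00,  0.00000000e+00,
         1.00000000e+00]])}
```

View pics/w1.png

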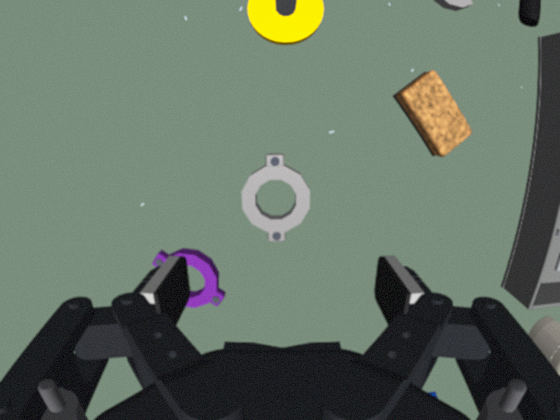

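Wrist view: the clamp is centred near (276,198), with its ears vertical at (275,160) and (277,236). The purple ring is well to one side, near (195,278).

```bash
cat > wr.py <<'E'
import sys, numpy as np
from bench import r
def wrist(px,z,cal=None):
    cal=cal or r.get_calibration('wrist'); K,E=cal['intrinsics'],cal['extrinsics']
    u=(np.array(px,float)-K[:2,2])/K[0,0]; a=np.hypot(*u); d=np.r_[u/max(a,1e-9)*np.sin(a),np.cos(a)]
    d=E[:3,:3]@d; o=E[:3,3]; return (o+d*(z-o[2])/d[2])[:2].round(4)
if __name__=='__main__':
    v=[float(a) for a in sys.argv[1:]]
    for i in range(0,len(v),3): print(wrist(v[i:i+2],v[i+2]))
E
python3 wr.py 275.5 198.5 0.01 275 160 0.014 277 236 0.014 286 8 0.01
```

```text
[ 0.4797 -0.3093]
[ 0.4769 -0.2745]
[ 0.4835 -0.3432]
[ 0.4763 -0.1378]
```

```bash
python3 -m jog '[[[0,-0.12,0.7],0],[[0,0,0.7],0],[[0,0,0.7],0],[[0,0,0.6],0],[[0,0,0.4],0],[[0,0,0.3],0],[[0,0,0.2],0],[[0,0,0],0]]'
python3 to.py 0.481 -0.310 0.003
```

```text
clock: 3.9
tcp_pos: [0.481, -0.3081, 0.0064]
eef_rot: [[-0.073, 0.997, -0.001], [0.997, 0.073, 0.001], [0.001, -0.001, -1.0]]
contact_force: [-0.6, 1.6, -0.1]
width: 0.0858
finger_force: 0.0
clock 3.9 tcp [ 0.481  -0.3081  0.0064] w 0.0858 yaw_y 4.21 tilt [-0.0013  0.001 ]
units [-0.048 -0.004  0.084]
```

```bash
python3 -m jog '[[[-0.05,0,0.08],0],[[0,0,0],0]]'
python3 -m jog '[[[0,0,0],0],[[0,0,0],0],[[0,0,0],0],[[0,0,0],0],[[0,0,0],0],[[0,0,0],0],[[0,0,0],0],[[0,0,0],0]]' 0
python3 to.py 0.481 -0.310 0.003
```

```text
clock: 4.07
tcp_pos: [0.4819, -0.3113, 0.0048]
eef_rot: [[-0.072, 0.997, 0.001], [0.997, 0.072, -0.001], [-0.001, 0.001, -1.0]]
contact_force: [-0.5, 0.8, -0.6]
width: 0.0853
finger_force: 0.0
clock: 4.73
tcp_pos: [0.482, -0.3113, 0.0054]
eef_rot: [[-0.072, 0.997, 0.001], [0.997, 0.072, -0.001], [-0.001, 0.001, -1.0]]
contact_force: [-3.9, 1.9, 9.7]
width: 0.0574
finger_force: 62.0
clock 4.7333 tcp [ 0.482  -0.3113  0.0054] w 0.0574 yaw_y 4.13 tilt [ 0.0012 -0.0009]
units [ 0.034 -0.022  0.059]
```

```bash
python3 -m jog '[[[0,0,-0.2],0],[[0,0,-0.6],0],[[0,0,-0.8],0],[[0,0,-0.8],0],[[0,0,-0.4],0],[[0,0,0],0]]'
python3 to.py 0.467 0.289 0.13
python3 - <<'E'
from bench import r
import cv2
cv2.imwrite("pics/w2.png",r.snapshot("wrist"))
E
```

```text
clock: 5.23
tcp_pos: [0.4829, -0.3119, 0.1208]
eef_rot: [[-0.072, 0.997, 0.006], [0.997, 0.072, -0.004], [-0.005, 0.005, -1.0]]
contact_force: [0.9, -0.1, -0.5]
width: 0.0573
finger_force: 64.3
clock 5.2333 tcp [ 0.4829 -0.3119  0.1208] w 0.0573 yaw_y 4.13 tilt [ 0.0055 -0.0041]
units [15.012  0.686 -0.294]
```

View pics/w2.png

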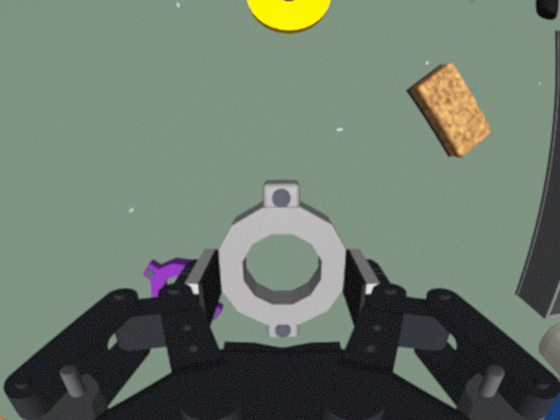

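The clamp is held flat and centred between the pads, with its ears at (282,197) and (283,331) and the hole centre at about (282,264).

```bash
python3 wr.py 282 264 0.129 282 197 0.129 283 331 0.129
for i in 1 ; do python3 -m jog '[[[0.83,0.04,-0.1],0],[[0.83,0.04,-0.1],0],[[0.83,0.04,-0.1],0],[[0.83,0.04,0],0],[[0.83,0.04,0],0],[[0.83,0.04,0],0],[[0.83,0.04,0],0],[[0.83,0.04,0],0]]'
python3 -m jog '[[[0.83,0.04,0],0],[[0.83,0.04,0],0],[[0.83,0.04,0],0],[[0.83,0.04,0],0],[[0.83,0.04,0],0],[[0.83,0.04,0],0],[[0.83,0.04,0],0],[[0.83,0.04,0],0]]'
python3 -m jog '[[[0.83,0.04,0],0],[[0.83,0.04,0],0],[[0,0,0],0],[[0,0,0],0]]';done
python3 to.py 0.467 0.289 0.018
python3 - <<'E'
from bench import r
import cv2
cv2.imwrite("pics/w3.png",r.snapshot("wrist"))
E
```

```text
[ 0.4814 -0.3061]
[ 0.4792 -0.2758]
[ 0.4846 -0.3429]
clock: 5.95
tcp_pos: [0.4742, -0.0435, 0.127]
eef_rot: [[-0.072, 0.997, -0.002], [0.997, 0.072, 0.0], [0.0, -0.002, -1.0]]
contact_force: [1.0, -0.3, -0.5]
width: 0.0572
finger_force: 64.3
clock: 6.62
tcp_pos: [0.4679, 0.2222, 0.1269]
eef_rot: [[-0.072, 0.997, -0.002], [0.997, 0.072, -0.001], [-0.001, -0.002, -1.0]]
contact_force: [0.4, -1.2, -1.2]
width: 0.0574
finger_force: 64.3
clock: 6.95
tcp_pos: [0.4663, 0.2881, 0.1266]
eef_rot: [[-0.074, 0.997, -0.002], [0.997, 0.074, -0.001], [-0.001, -0.002, -1.0]]
contact_force: [-0.1, -0.2, -1.1]
width: 0.0573
finger_force: 64.3
clock 6.95 tcp [0.4663 0.2881 0.1266] w 0.0573 yaw_y 4.27 tilt [-0.0021 -0.0011]
units [0.024 0.024 2.714]
```

View pics/w3.png

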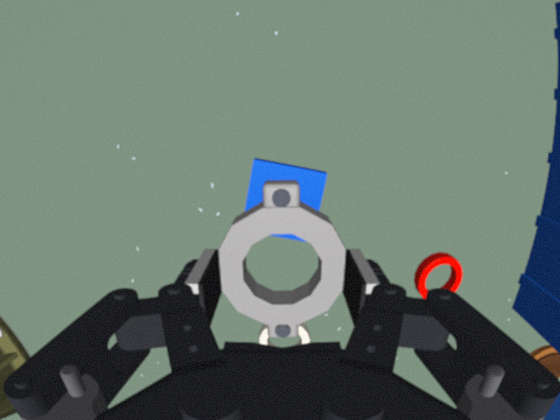

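The wrist view shows the foot's far corners at (257,158) and (326,172), with the pin hidden behind the ring. I'll compare these corners with the foot's measured centre.

```bash
python3 wr.py 257 158 0.012 326 172 0.012
python3 - <<'E'
from meas import *
from bench import r
cal=r.get_calibration('top'); im=cv2.imread('pics/top0.png')
c,cs=mask(im,np.array((170,339))/1.42857,27)
for z in(.012,.0): print(world(cal,cv2.boxPoints(cv2.minAreaRect(cs.astype(np.float32))),z).round(4))
E
```

```text
[0.4436 0.324 ]
[0.4993 0.3169]
[[0.4399 0.3225]
 [0.5048 0.3159]
 [0.4925 0.2509]
 [0.4279 0.2584]]
[[0.4414 0.3273]
 [0.5072 0.3206]
 [0.4948 0.2548]
 [0.4293 0.2624]]
```

```bash
python3 -m jog '[[[0,0.04,0.5],0],[[0,0,0.6],0],[[0,0,0.6],0],[[0,0,0.5],0],[[0,0,0.3],0],[[0,0,0.15],0],[[0,0,0],0]]'
python3 to.py 0.468 0.2875 0.0175
```

```text
clock: 7.58
tcp_pos: [0.4686, 0.2864, 0.0212]
eef_rot: [[-0.071, 0.997, -0.002], [0.997, 0.071, -0.001], [-0.001, -0.002, -1.0]]
contact_force: [-0.0, 0.0, -1.2]
width: 0.0574
finger_force: 64.3
clock 7.5833 tcp [0.4686 0.2864 0.0212] w 0.0574 yaw_y 4.08 tilt [-0.0017 -0.0009]
units [ 0.027 -0.013  0.091]
```

```bash
python3 -m jog '[[[0.03,0,0.08],0],[[0,0,0],0]]'
python3 -m jog '[[[0,0,0],0],[[0,0,0],0],[[0,0,0],0],[[0,0,0],0]]' 1
python3 -m jog '[[[0,0,0],0],[[0,0,-0.3],0],[[0,0,-0.6],0],[[0,0,-0.8],0],[[0,0,-0.8],0],[[0,0,-0.3],0],[[0,0,0],0]]'
python3 to.py 0.6245 0.224 0.13
python3 - <<'E'
from bench import r
import cv2
cv2.imwrite("pics/w4.png",r.snapshot("wrist"))
E
```

```text
clock: 7.75
tcp_pos: [0.4692, 0.2886, 0.0195]
eef_rot: [[-0.072, 0.997, 0.001], [0.997, 0.072, 0.001], [0.001, 0.001, -1.0]]
contact_force: [0.1, -0.2, -1.6]
width: 0.0574
finger_force: 64.3
clock: 8.08
tcp_pos: [0.469, 0.2886, 0.0193]
eef_rot: [[-0.072, 0.997, 0.001], [0.997, 0.072, 0.0], [0.0, 0.001, -1.0]]
contact_force: [-0.3, -0.3, -0.2]
width: 0.0855
finger_force: 0.0
clock: 8.67
tcp_pos: [0.4701, 0.2892, 0.135]
eef_rot: [[-0.072, 0.997, 0.006], [0.997, 0.072, 0.003], [0.003, 0.006, -1.0]]
contact_force: [0.3, -0.4, -0.0]
width: 0.0855
finger_force: 0.0
clock 8.6667 tcp [0.4701 0.2892 0.135 ] w 0.0855 yaw_y 4.13 tilt [0.0055 0.0029]
units [-1.903  3.733  0.142]
```

View pics/w4.png

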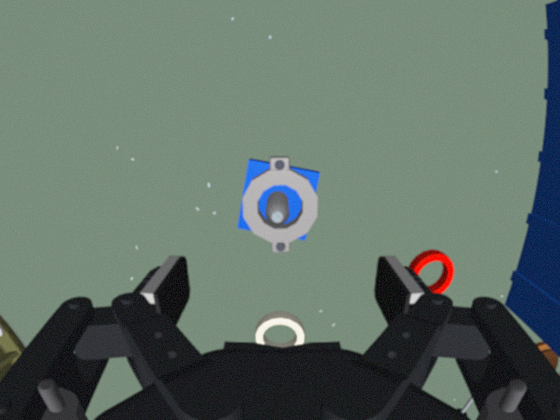

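The clamp ring now sits around the pin, lying flat on the blue foot. Its ears are at (279,165) and (281,246), and the pin tip is at (277,217).

```bash
python3 wr.py 277 217 0.06 279 165 0.026 281 246 0.026
python3 -m jog '[[[-0.38,0.748,0],0],[[-0.38,0.748,0],0],[[-0.38,0.748,0],0],[[-0.38,0.748,0],0],[[-0.38,0.748,0],0],[[0,0,0],0],[[0,0,0],0]]'
python3 to.py 0.6245 0.224 0.005
python3 - <<'E'
from bench import r
import cv2
cv2.imwrite("pics/w5.png",r.snapshot("wrist"))
E
```

```text
[0.4656 0.291 ]
[0.4646 0.3226]
[0.4709 0.2564]
clock: 9.3
tcp_pos: [0.6236, 0.2223, 0.1285]
eef_rot: [[-0.07, 0.998, -0.003], [0.998, 0.07, -0.001], [-0.001, -0.003, -1.0]]
contact_force: [-0.0, -0.2, 0.1]
width: 0.0852
finger_force: 0.0
clock 9.3 tcp [0.6236 0.2223 0.1285] w 0.0852 yaw_y 4.02 tilt [-0.0031 -0.0009]
units [0.044 0.034 3.087]
```

View pics/w5.png

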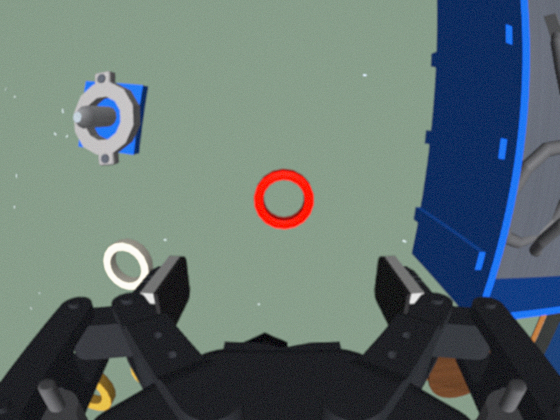

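Red ring is centred at (284,198). The crate wall's base edge runs near (414,250).

```bash
python3 wr.py 284 198 0.007 414 250 0 432 130 0 490 285 0.1 524 150 0.1
python3 - <<'E'
from meas import *
from bench import r
print(world(r.get_calibration('top'),np.array([[241,165],[22,175]])/1.42857,.1))
E
```

```text
[0.6237 0.2274]
[0.7511 0.1846]
[0.7502 0.2978]
[0.7701 0.1984]
[0.7736 0.2932]
[[0.70329347 0.15533496]
 [0.70413701 0.4738214 ]]
```

```bash
python3 -m jog '[[[0.08,0.01,0.6],0],[[0,0,0.7],0],[[0,0,0.7],0],[[0,0,0.6],0],[[0,0,0.35],0],[[0,0,0.15],0],[[0,0,0],0]]'
python3 to.py 0.624 0.2255 0.004
python3 -m jog '[[[0,0,0],0],[[0,0,0],0],[[0,0,0],0],[[0,0,0],0],[[0,0,0],0],[[0,0,0],0],[[0,0,0],0],[[0,0,0],0]]' 0
python3 to.py 0.624 0.2255 0.004
python3 -m jog '[[[0,0,-0.2],0],[[0,0,-0.6],0],[[0,0,-0.8],0],[[0,0,-0.8],0],[[0,0,-0.6],0],[[0,0,0],0]]'
python3 to.py 0.467 0.290 0.13
python3 - <<'E'
from bench import r
import cv2
cv2.imwrite("pics/w6.png",r.snapshot("wrist"))
E
```

```text
clock: 9.93
tcp_pos: [0.6228, 0.2269, 0.0059]
eef_rot: [[-0.073, 0.997, -0.002], [0.997, 0.073, -0.001], [-0.0, -0.002, -1.0]]
contact_force: [-0.4, 0.1, -0.2]
width: 0.0855
finger_force: 0.0
clock 9.9333 tcp [0.6228 0.2269 0.0059] w 0.0855 yaw_y 4.16 tilt [-0.0018 -0.0005]
units [-0.038  0.028  0.049]
clock: 10.6
tcp_pos: [0.6245, 0.227, 0.0094]
eef_rot: [[-0.072, 0.997, 0.003], [0.997, 0.072, 0.001], [0.001, 0.003, -1.0]]
contact_force: [-5.2, -1.9, 13.5]
width: 0.0452
finger_force: 59.2
clock 10.6 tcp [0.6245 0.227  0.0094] w 0.0452 yaw_y 4.12 tilt [0.0025 0.0008]
units [-0.036 -0.015  0.135]
clock: 11.1
tcp_pos: [0.6257, 0.2273, 0.134]
eef_rot: [[-0.072, 0.997, 0.009], [0.997, 0.072, 0.003], [0.002, 0.009, -1.0]]
contact_force: [1.6, 0.8, 0.6]
width: 0.0449
finger_force: 61.2
clock 11.1 tcp [0.6257 0.2273 0.134 ] w 0.0449 yaw_y 4.12 tilt [0.0091 0.0028]
units [ 1.849 -3.846  0.067]
```

View pics/w6.png

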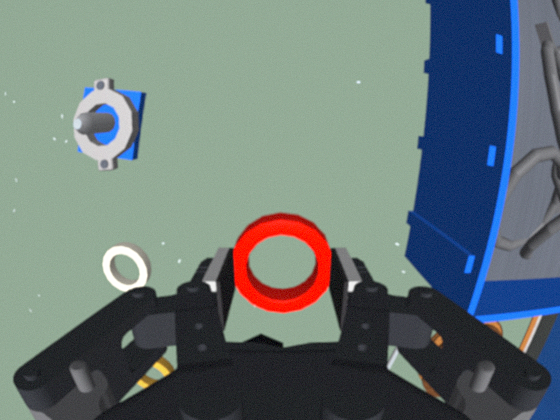

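The red ring is held at (282,263), level. The clamp is undisturbed on the post.

```bash
python3 wr.py 282 262 0.138
python3 -m jog '[[[0.37,-0.769,0],0],[[0.37,-0.769,0],0],[[0.37,-0.769,0],0],[[0.37,-0.769,0],0],[[0.37,-0.769,0],0],[[0,0,0],0],[[0,0,0],0]]'
python3 to.py 0.467 0.290 0.037
```

```text
[0.6242 0.2316]
clock: 11.73
tcp_pos: [0.4638, 0.2899, 0.1268]
eef_rot: [[-0.074, 0.997, -0.0], [0.997, 0.074, -0.0], [-0.0, -0.0, -1.0]]
contact_force: [-0.3, -0.3, 0.7]
width: 0.0448
finger_force: 61.3
clock 11.7333 tcp [0.4638 0.2899 0.1268] w 0.0448 yaw_y 4.24 tilt [-0.0003 -0.0002]
units [-0.004  0.081  2.246]
```

```bash
python3 -m jog '[[[-0.03,0.08,0.5],0],[[0,0,0.6],0],[[0,0,0.5],0],[[0,0,0.35],0],[[0,0,0.2],0],[[0,0,0.08],0],[[0,0,0],0]]'
python3 to.py 0.467 0.289 0.0365
```

```text
clock: 12.32
tcp_pos: [0.4685, 0.2881, 0.0372]
eef_rot: [[-0.071, 0.997, -0.001], [0.997, 0.071, -0.0], [-0.0, -0.001, -1.0]]
contact_force: [-0.5, -0.2, -0.2]
width: 0.045
finger_force: 61.3
clock 12.3167 tcp [0.4685 0.2881 0.0372] w 0.045 yaw_y 4.1 tilt [-0.0007 -0.0004]
units [ 0.025 -0.036  0.018]
```

```bash
python3 -m jog '[[[0,0,0.02],0],[[0,0,0],0]]'
python3 -m jog '[[[0,0,0],0],[[0,0,0],0],[[0,0,0],0],[[0,0,0],0]]' 1
python3 -m jog '[[[0,0,0],0],[[0,0,-0.3],0],[[0,0,-0.6],0],[[0,0,-0.8],0],[[0,0,-0.6],0],[[0,0,0],0]]'
python3 to.py 0.4895 0.0105 0.13
python3 - <<'E'
from bench import r
import cv2
im=r.snapshot("wrist"); cv2.imwrite("pics/w7.png",im)
cv2.imwrite("pics/w7c.png",cv2.resize(im[130:270,210:350],None,fx=3,fy=3))
E
```

```text
clock: 12.48
tcp_pos: [0.4687, 0.2886, 0.0376]
eef_rot: [[-0.072, 0.997, 0.001], [0.997, 0.072, 0.001], [0.001, 0.001, -1.0]]
contact_force: [-1.2, -0.2, 0.2]
width: 0.0449
finger_force: 61.3
clock: 12.82
tcp_pos: [0.4683, 0.2885, 0.0371]
eef_rot: [[-0.072, 0.997, 0.0], [0.997, 0.072, 0.0], [0.0, 0.0, -1.0]]
contact_force: [-0.5, -0.0, -0.4]
width: 0.0853
finger_force: 0.0
clock: 13.32
tcp_pos: [0.47, 0.2895, 0.1348]
eef_rot: [[-0.072, 0.997, 0.007], [0.997, 0.072, 0.004], [0.003, 0.007, -1.0]]
contact_force: [1.0, -0.5, 0.6]
width: 0.0853
finger_force: 0.0
clock 13.3167 tcp [0.47   0.2895 0.1348] w 0.0853 yaw_y 4.13 tilt [0.0072 0.0038]
units [-6.991 -0.018  0.098]
```

View pics/w7c.png

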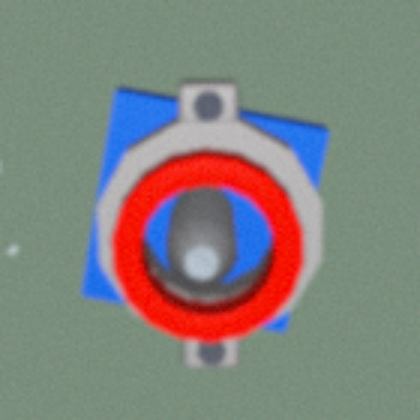

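The red spacer lies flat on the clamp ring, around the pin (crop centre 208,245). Brass is next.

```bash
python3 -m jog '[[[-0.87,0,0],0],[[-0.87,0,0],0],[[-0.87,0,0],0],[[-0.87,0,0],0],[[-0.87,0,0],0],[[-0.87,0,0],0],[[-0.87,0,0],0],[[-0.87,0,0],0]]'
python3 -m jog '[[[0,0,0],0],[[0,0,0],0]]'
python3 to.py 0.4895 0.0105 0.0095
python3 - <<'E'
from bench import r
import cv2
from meas import mask
from wr import wrist
cal=r.get_calibration('wrist'); im=r.snapshot("wrist"); cv2.imwrite("pics/w8.png",im)
c,cs=mask(im,(282,198),45); print(c,cs.min(0),cs.max(0),wrist(c,.007,cal))
E
```

```text
clock: 14.03
tcp_pos: [0.4877, 0.0091, 0.1287]
eef_rot: [[-0.072, 0.997, -0.001], [0.997, 0.072, 0.0], [0.0, -0.001, -1.0]]
contact_force: [0.9, 0.2, 0.2]
width: 0.0854
finger_force: 0.0
clock: 14.2
tcp_pos: [0.488, 0.0094, 0.1286]
eef_rot: [[-0.069, 0.998, -0.001], [0.998, 0.069, 0.0], [0.0, -0.001, -1.0]]
contact_force: [-0.1, 1.5, -0.3]
width: 0.0855
finger_force: 0.0
clock 14.2 tcp [0.488  0.0094 0.1286] w 0.0855 yaw_y 3.96 tilt [-0.0009  0.0001]
units [0.024 0.043 2.977]
[283.40941956 200.52504423] [250.125 166.875] [316.875 233.625] [0.4887 0.0117]
```

```bash
python3 -m jog '[[[0.04,0.03,0.6],0],[[0,0,0.7],0],[[0,0,0.7],0],[[0,0,0.5],0],[[0,0,0.3],0],[[0,0,0.15],0],[[0,0,0.02],0],[[0,0,0],0]]'
python3 -m jog '[[[0,0,0],0],[[0,0,0],0],[[0,0,0],0],[[0,0,0],0],[[0,0,0],0],[[0,0,0],0],[[0,0,0],0],[[0,0,0],0]]' 0
python3 -m jog '[[[0,0,-0.2],0],[[0,0,-0.6],0],[[0,0,-0.8],0],[[0,0,-0.8],0],[[0,0,-0.6],0],[[0,0,0],0]]'
python3 to.py 0.468 0.2885 0.13
python3 - <<'E'
from bench import r
import cv2
im=r.snapshot("wrist"); cv2.imwrite("pics/w9.png",im)
E
```

```text
clock: 14.92
tcp_pos: [0.4894, 0.0131, 0.0104]
eef_rot: [[-0.073, 0.997, 0.0], [0.997, 0.073, 0.0], [0.0, 0.0, -1.0]]
contact_force: [0.4, -0.2, 0.7]
width: 0.0856
finger_force: 0.0
clock: 15.58
tcp_pos: [0.4943, 0.0123, 0.0139]
eef_rot: [[-0.072, 0.997, 0.013], [0.997, 0.072, -0.0], [-0.001, 0.013, -1.0]]
contact_force: [12.1, 0.7, 22.1]
width: 0.0003
finger_force: 11.0
clock: 16.08
tcp_pos: [0.4912, 0.0124, 0.1352]
eef_rot: [[-0.072, 0.997, 0.008], [0.997, 0.072, -0.0], [-0.001, 0.008, -1.0]]
contact_force: [0.3, 0.4, 0.8]
width: -0.0001
finger_force: 0.0
clock 16.0833 tcp [0.4912 0.0124 0.1352] w -0.0001 yaw_y 4.12 tilt [ 0.0076 -0.0004]
units [ 6.927 -0.083  0.123]
```

View pics/w9.png

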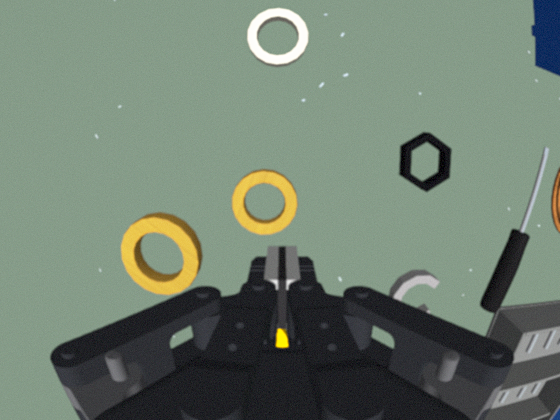

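The fingers closed above the ring because I was too high. The brass ring still lies flat, centred at about (265,202), slightly displaced. I'll reopen, re-measure and go lower.

```bash
python3 -m jog '[[[0,0,0],0],[[0,0,0],0],[[0,0,0],0],[[0,0,0],0],[[0,0,0],0],[[0,0,0],0]]' 1
python3 - <<'E'
from bench import r
import cv2
from meas import mask
from wr import wrist
cal=r.get_calibration('wrist'); im=r.snapshot("wrist"); cv2.imwrite("pics/w10.png",im)
c,cs=mask(im,(265,202),42); print(c,cs.min(0),cs.max(0),wrist(c,.007,cal))
E
python3 to.py 0.4775 0.0115 0.005
```

```text
clock: 16.63
tcp_pos: [0.4892, 0.0125, 0.1297]
eef_rot: [[-0.072, 0.997, -0.001], [0.997, 0.072, 0.0], [0.0, -0.001, -1.0]]
contact_force: [0.8, 0.7, 0.5]
width: 0.0723
finger_force: 0.0
[267.52487015 203.78820925] [234.375 170.375] [300.625 236.875] [0.4768 0.0107]
clock 16.6833 tcp [0.4892 0.0124 0.1298] w 0.079 yaw_y 4.12 tilt [-0.0006  0.    ]
units [-2.00e-03 -2.92e-01  3.12e+00]
```

```bash
python3 -m jog '[[[-0.02,-0.31,0.5],0],[[0,0,0.7],0],[[0,0,0.7],0],[[0,0,0.6],0],[[0,0,0.4],0],[[0,0,0.17],0],[[0,0,0.05],0],[[0,0,0],0]]' 1
python3 -m jog '[[[0,0,0],0],[[0,0,0],0],[[0,0,0],0],[[0,0,0],0],[[0,0,0],0],[[0,0,0],0],[[0,0,0],0],[[0,0,0],0]]' 0
```

```text
clock: 17.35
tcp_pos: [0.4772, 0.0108, 0.0055]
eef_rot: [[-0.072, 0.997, -0.0], [0.997, 0.072, -0.0], [-0.0, -0.0, -1.0]]
contact_force: [-0.3, -0.1, -0.3]
width: 0.0852
finger_force: 0.0
clock: 18.02
tcp_pos: [0.4776, 0.0107, 0.0072]
eef_rot: [[-0.072, 0.997, 0.002], [0.997, 0.072, -0.0], [-0.0, 0.002, -1.0]]
contact_force: [-8.3, 0.1, 21.4]
width: 0.0521
finger_force: 58.3
```

```bash
python3 -m jog '[[[0,0,-0.2],0],[[0,0,-0.6],0],[[0,0,-0.8],0],[[0,0,-0.8],0],[[0,0,-0.7],0],[[0,0,0],0]]'
python3 to.py 0.468 0.2885 0.13
python3 - <<'E'
from bench import r
import cv2
im=r.snapshot("wrist"); cv2.imwrite("pics/w11.png",im)
E
```

```text
clock: 18.52
tcp_pos: [0.4792, 0.0107, 0.135]
eef_rot: [[-0.072, 0.997, 0.009], [0.997, 0.072, -0.0], [-0.001, 0.009, -1.0]]
contact_force: [0.5, -0.1, -0.4]
width: 0.0516
finger_force: 62.8
clock 18.5167 tcp [0.4792 0.0107 0.135 ] w 0.0516 yaw_y 4.13 tilt [ 0.0089 -0.0005]
units [6.948 0.219 0.12 ]
```

View pics/w11.png

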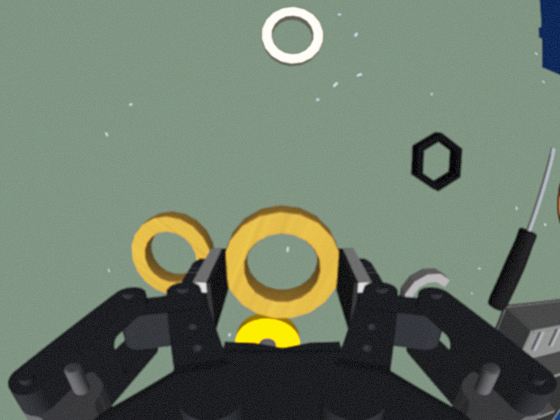

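The brass ring is held level and centred at (282,262). Moving it to the blue post.

```bash
python3 -m jog '[[[0.87,0.035,0],0],[[0.87,0.035,0],0],[[0.87,0.035,0],0],[[0.87,0.035,0],0],[[0.87,0.035,0],0],[[0.87,0.035,0],0],[[0.87,0.035,0],0],[[0.87,0.035,0],0]]'
python3 -m jog '[[[0,0,0],0],[[0,0,0],0]]'
python3 to.py 0.4675 0.289 0.0475
```

```text
clock: 19.23
tcp_pos: [0.4673, 0.2908, 0.1282]
eef_rot: [[-0.072, 0.997, -0.001], [0.997, 0.072, -0.001], [-0.001, -0.001, -1.0]]
contact_force: [1.0, -0.9, -0.5]
width: 0.0514
finger_force: 62.8
clock: 19.4
tcp_pos: [0.4672, 0.2903, 0.1279]
eef_rot: [[-0.074, 0.997, -0.002], [0.997, 0.074, -0.001], [-0.001, -0.002, -1.0]]
contact_force: [-0.5, -0.7, -0.5]
width: 0.0517
finger_force: 62.8
clock 19.4 tcp [0.4672 0.2903 0.1279] w 0.0517 yaw_y 4.27 tilt [-0.0018 -0.0009]
units [-0.03   0.008  2.01 ]
```

```bash
python3 -m jog '[[[-0.03,0,0.5],0],[[0,0,0.6],0],[[0,0,0.5],0],[[0,0,0.25],0],[[0,0,0.12],0],[[0,0,0.04],0],[[0,0,0],0],[[0,0,0],0]]'
python3 to.py 0.4675 0.289 0.0475
```

```text
clock: 20.07
tcp_pos: [0.4687, 0.2881, 0.0499]
eef_rot: [[-0.072, 0.997, 0.001], [0.997, 0.072, 0.001], [0.001, 0.001, -1.0]]
contact_force: [-0.3, 0.2, -0.5]
width: 0.0517
finger_force: 62.9
clock 20.0667 tcp [0.4687 0.2881 0.0499] w 0.0517 yaw_y 4.12 tilt [0.0013 0.0006]
units [ 0.025 -0.029  0.059]
```

```bash
python3 -m jog '[[[0,-0.02,0.05],0],[[0,0,0],0],[[0,0,0],0]]'
python3 -m jog '[[[0,0,0],0],[[0,0,0],0],[[0,0,0],0],[[0,0,0],0],[[0,0,0],0]]' 1
python3 -m jog '[[[0,0,-0.3],0],[[0,0,-0.6],0],[[0,0,-0.6],0],[[0,0,-0.5],0],[[0,0,0],0]]'
python3 to.py 0.480 0.153 0.13
python3 - <<'E'
from bench import r
import cv2
im=r.snapshot("wrist"); cv2.imwrite("pics/w12.png",im)
cv2.imwrite("pics/w12c.png",cv2.resize(im[130:270,210:350],None,fx=3,fy=3))
E
```

```text
clock: 20.32
tcp_pos: [0.4678, 0.2882, 0.0475]
eef_rot: [[-0.072, 0.997, 0.001], [0.997, 0.072, 0.001], [0.001, 0.001, -1.0]]
contact_force: [1.0, -0.1, 2.4]
width: 0.0517
finger_force: 63.4
clock: 20.73
tcp_pos: [0.4674, 0.288, 0.0469]
eef_rot: [[-0.072, 0.997, -0.0], [0.997, 0.072, -0.0], [-0.0, -0.0, -1.0]]
contact_force: [-0.6, 0.3, 0.7]
width: 0.0858
finger_force: 0.0
clock: 21.15
tcp_pos: [0.469, 0.2888, 0.1319]
eef_rot: [[-0.072, 0.997, 0.006], [0.997, 0.072, 0.003], [0.003, 0.006, -1.0]]
contact_force: [0.2, -0.0, 0.4]
width: 0.0854
finger_force: 0.0
clock 21.15 tcp [0.469  0.2888 0.1319] w 0.0854 yaw_y 4.13 tilt [0.006  0.0031]
units [-3.406  0.031  0.038]
```

View pics/w12c.png

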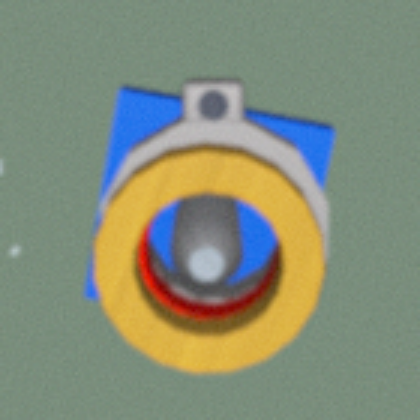

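The brass ring lies on the red spacer with the pin inside it (crop centre 209,258), so the blue stack is complete. White is next.

```bash
python3 -m jog '[[[-0.85,0.01,0],0],[[-0.85,0.01,0],0],[[-0.85,0.01,0],0],[[-0.85,0.01,0],0],[[0,0,0],0],[[0,0,0],0],[[0,0,0],0]]'
python3 - <<'E'
from bench import r
import cv2
from meas import mask
from wr import wrist
cal=r.get_calibration('wrist'); im=r.snapshot("wrist"); cv2.imwrite("pics/w13.png",im)
c,cs=mask(im,(282,202),42); print(c,cs.min(0),cs.max(0),wrist(c,.007,cal))
E
python3 to.py 0.480 0.153 0.0055
```

```text
clock: 21.78
tcp_pos: [0.4787, 0.1526, 0.1266]
eef_rot: [[-0.071, 0.997, -0.001], [0.997, 0.071, -0.0], [0.0, -0.001, -1.0]]
contact_force: [0.9, 0.4, 0.7]
width: 0.0854
finger_force: 0.0
[281.58091545 206.28404703] [251.625 176.875] [311.875 235.625] [0.4782 0.1504]
clock 21.8333 tcp [0.4786 0.1531 0.1266] w 0.0853 yaw_y 4.15 tilt [-0.0005 -0.    ]
units [-0.004  0.036  3.028]
```

```bash
python3 -m jog '[[[-0.04,0.01,0.5],0],[[0,0,0.7],0],[[0,0,0.7],0],[[0,0,0.6],0],[[0,0,0.35],0],[[0,0,0.15],0],[[0,0,0.03],0],[[0,0,0],0]]' 1
python3 -m jog '[[[0,0,0],0],[[0,0,0],0],[[0,0,0],0],[[0,0,0],0],[[0,0,0],0],[[0,0,0],0],[[0,0,0],0],[[0,0,0],0]]' 0
python3 -m jog '[[[0,0,-0.2],0],[[0,0,-0.6],0],[[0,0,-0.8],0],[[0,0,-0.8],0],[[0,0,-0.7],0],[[0,0,0],0]]'
python3 to.py 0.4765 -0.1405 0.13
python3 - <<'E'
from bench import r
import cv2
im=r.snapshot("wrist"); cv2.imwrite("pics/w14.png",im)
E
```

```text
clock: 22.5
tcp_pos: [0.4794, 0.1515, 0.006]
eef_rot: [[-0.073, 0.997, 0.0], [0.997, 0.073, 0.0], [0.0, 0.0, -1.0]]
contact_force: [-0.4, 0.6, -0.3]
width: 0.0854
finger_force: 0.0
clock: 23.17
tcp_pos: [0.4799, 0.1511, 0.007]
eef_rot: [[-0.072, 0.997, 0.002], [0.997, 0.072, 0.0], [0.0, 0.002, -1.0]]
contact_force: [-5.3, 0.3, 11.6]
width: 0.0463
finger_force: 59.7
clock: 23.67
tcp_pos: [0.4815, 0.1514, 0.1357]
eef_rot: [[-0.072, 0.997, 0.009], [0.997, 0.072, 0.002], [0.001, 0.009, -1.0]]
contact_force: [-0.1, 0.1, 1.0]
width: 0.0462
finger_force: 61.6
clock 23.6667 tcp [0.4815 0.1514 0.1357] w 0.0462 yaw_y 4.12 tilt [0.0086 0.002 ]
units [-7.27  -0.65   0.126]
```

```bash
python3 -m jog '[[[-0.908,-0.077,0],0],[[-0.908,-0.077,0],0],[[-0.908,-0.077,0],0],[[-0.908,-0.077,0],0],[[-0.908,-0.077,0],0],[[-0.908,-0.077,0],0],[[-0.908,-0.077,0],0],[[-0.908,-0.077,0],0]]'
python3 -m jog '[[[0,0,0],0],[[0,0,0],0],[[0,0,0],0]]'
python3 to.py 0.4765 -0.1405 0.0205
python3 - <<'E'
from bench import r
import cv2
im=r.snapshot("wrist"); cv2.imwrite("pics/w15.png",im)
E
```

```text
clock: 24.38
tcp_pos: [0.4749, -0.1424, 0.1291]
eef_rot: [[-0.072, 0.997, -0.001], [0.997, 0.072, 0.0], [0.0, -0.001, -1.0]]
contact_force: [-0.2, 0.0, -0.7]
width: 0.0461
finger_force: 61.6
clock: 24.63
tcp_pos: [0.4753, -0.1403, 0.1291]
eef_rot: [[-0.071, 0.997, -0.001], [0.997, 0.071, 0.001], [0.001, -0.001, -1.0]]
contact_force: [-0.1, 0.6, -0.1]
width: 0.0464
finger_force: 61.6
clock 24.6333 tcp [ 0.4753 -0.1403  0.1291] w 0.0464 yaw_y 4.1 tilt [-0.0012  0.0006]
units [-0.009  0.034  2.714]
```

View pics/w15.png

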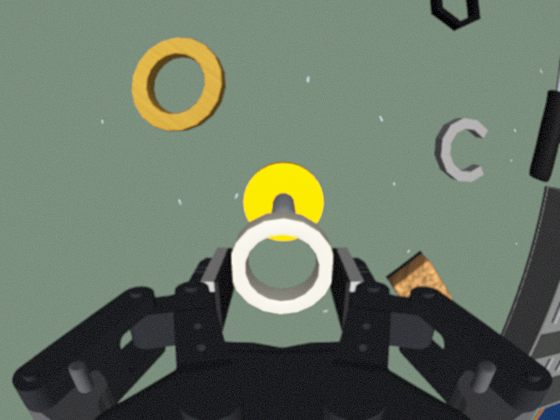

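The white spacer is held at (282,264). The yellow foot is centred at about (283,202).

```bash
python3 wr.py 283 202 0.01
python3 -m jog '[[[0,0.03,0.5],0],[[0,0,0.6],0],[[0,0,0.6],0],[[0,0,0.5],0],[[0,0,0.3],0],[[0,0,0.17],0],[[0,0,0.04],0],[[0,0,0],0]]'
python3 to.py 0.4765 -0.1405 0.0195
```

```text
[ 0.4758 -0.1382]
clock: 25.35
tcp_pos: [0.477, -0.14, 0.0214]
eef_rot: [[-0.073, 0.997, -0.0], [0.997, 0.073, 0.0], [0.0, -0.0, -1.0]]
contact_force: [-0.8, 0.4, -0.3]
width: 0.046
finger_force: 61.6
clock 25.35 tcp [ 0.477  -0.14    0.0214] w 0.046 yaw_y 4.18 tilt [-0.0002  0.0001]
units [-0.012 -0.014  0.048]
```

Release, then go to the hex (0.6172, 0.0565) and re-measure there.

```bash
python3 -m jog '[[[0,0,0.05],0],[[0,0,0],0],[[0,0,0],0]]'
python3 -m jog '[[[0,0,0],0],[[0,0,0],0],[[0,0,0],0],[[0,0,0],0],[[0,0,0],0]]' 1
python3 -m jog '[[[0,0,-0.3],0],[[0,0,-0.6],0],[[0,0,-0.8],0],[[0,0,-0.8],0],[[0,0,-0.3],0],[[0,0,0],0],[[0,0,0],0]]'
python3 to.py 0.617 0.0565 0.13
python3 - <<'E'
from bench import r
import cv2
im=r.snapshot("wrist"); cv2.imwrite("pics/w16.png",im)
cv2.imwrite("pics/w16c.png",cv2.resize(im[130:270,210:350],None,fx=3,fy=3))
E
```

```text
clock: 25.6
tcp_pos: [0.4771, -0.1406, 0.0198]
eef_rot: [[-0.072, 0.997, 0.001], [0.997, 0.072, -0.0], [-0.0, 0.001, -1.0]]
contact_force: [0.8, 0.3, 0.0]
width: 0.0458
finger_force: 61.6
clock: 26.02
tcp_pos: [0.4769, -0.1406, 0.0193]
eef_rot: [[-0.072, 0.997, 0.0], [0.997, 0.072, -0.0], [-0.0, 0.0, -1.0]]
contact_force: [-0.7, 0.3, -0.3]
width: 0.0858
finger_force: 0.0
clock: 26.6
tcp_pos: [0.4769, -0.1406, 0.1314]
eef_rot: [[-0.072, 0.997, 0.001], [0.997, 0.072, -0.0], [-0.0, 0.001, -1.0]]
contact_force: [-0.5, -0.8, -0.6]
width: 0.0855
finger_force: 0.0
clock 26.6 tcp [ 0.4769 -0.1406  0.1314] w 0.0855 yaw_y 4.13 tilt [ 0.0008 -0.0003]
units [4.663 3.848 0.035]
```

View pics/w16c.png

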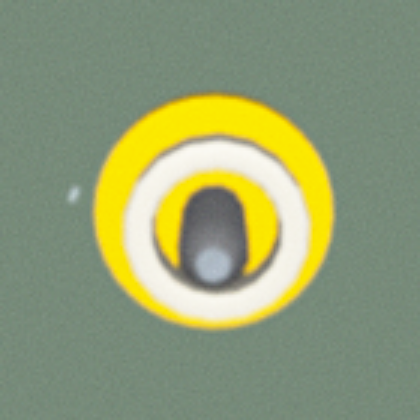

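White lies flat over the pin, at (216,228) in the crop with the foot at (214,212). On to the hex collar.

```bash
python3 wr.py 282 206 0.022 281.3 200.7 0.008 281 218 0.06
python3 -m jog '[[[0.666,0.55,0],0],[[0.666,0.55,0],0],[[0.666,0.55,0],0],[[0.666,0.55,0],0],[[0.666,0.55,0],0],[[0.666,0.55,0],0],[[0.666,0.55,0],0],[[0,0,0],0]]'
python3 -m jog '[[[0,0,0],0],[[0,0,0],0]]'
python3 - <<'E'
from bench import r
import cv2, numpy as np
from meas import mask
from wr import wrist
cal=r.get_calibration('wrist'); im=r.snapshot("wrist"); cv2.imwrite("pics/w17.png",im)
c,cs=mask(im,(282,202),40); w=wrist(c,.007,cal); print(c,cs.min(0),cs.max(0),w)
q=np.array([wrist(p,.007,cal) for p in cs])-w; ra=np.hypot(*q.T); th=np.arctan2(q[:,1],q[:,0])
print('flat ang',np.degrees(np.angle(np.sum(ra*np.exp(6j*th)))/6)+30)
E
python3 to.py 0.617 0.0565 0.0055
```

```text
[ 0.4761 -0.1395]
[ 0.4754 -0.1386]
[ 0.4753 -0.1382]
clock: 27.32
tcp_pos: [0.6183, 0.0609, 0.129]
eef_rot: [[-0.075, 0.997, -0.002], [0.997, 0.075, 0.001], [0.001, -0.002, -1.0]]
contact_force: [-0.8, 0.5, -0.8]
width: 0.0856
finger_force: 0.0
clock: 27.48
tcp_pos: [0.6163, 0.0561, 0.1296]
eef_rot: [[-0.072, 0.997, -0.003], [0.997, 0.072, -0.0], [-0.0, -0.003, -1.0]]
contact_force: [-0.5, 0.0, 0.1]
width: 0.0853
finger_force: 0.0
[283.9490811  200.37949097] [255.875 168.375] [311.875 232.125] [0.6172 0.0583]
flat ang 4.950354873038766
clock 27.5333 tcp [0.6163 0.0557 0.1301] w 0.0855 yaw_y 4.09 tilt [-0.002  -0.0002]
units [0.019 0.025 3.116]
```

```bash
python3 -m jog '[[[0.04,0.02,0.6],0],[[0,0,0.7],0],[[0,0,0.7],0],[[0,0,0.6],0],[[0,0,0.35],0],[[0,0,0.15],0],[[0,0,0.02],0],[[0,0,0],0]]' 1
python3 -m jog '[[[0,0,0],0],[[0,0,0],0],[[0,0,0],0],[[0,0,0],0],[[0,0,0],0],[[0,0,0],0],[[0,0,0],0],[[0,0,0],0]]' 0
python3 -m jog '[[[0,0,-0.2],0],[[0,0,-0.6],0],[[0,0,-0.8],0],[[0,0,-0.8],0],[[0,0,-0.7],0],[[0,0,0],0]]'
python3 to.py 0.4765 -0.140 0.13
python3 - <<'E'
from bench import r
import cv2
im=r.snapshot("wrist"); cv2.imwrite("pics/w18.png",im)
E
```

```text
clock: 28.2
tcp_pos: [0.6182, 0.0578, 0.0075]
eef_rot: [[-0.072, 0.997, 0.001], [0.997, 0.072, -0.0], [-0.0, 0.001, -1.0]]
contact_force: [0.3, 0.1, 0.0]
width: 0.0859
finger_force: 0.0
clock: 28.87
tcp_pos: [0.6183, 0.0582, 0.0078]
eef_rot: [[-0.072, 0.997, 0.002], [0.997, 0.072, 0.0], [-0.0, 0.002, -1.0]]
contact_force: [-1.8, 0.7, 8.0]
width: 0.0434
finger_force: 60.3
clock: 29.37
tcp_pos: [0.6199, 0.0583, 0.1374]
eef_rot: [[-0.072, 0.997, 0.009], [0.997, 0.072, 0.0], [-0.0, 0.009, -1.0]]
contact_force: [0.8, 0.1, -0.8]
width: 0.0435
finger_force: 61.5
clock 29.3667 tcp [0.6199 0.0583 0.1374] w 0.0435 yaw_y 4.13 tilt [0.0093 0.0003]
units [-4.685 -3.935  0.15 ]
```

View pics/w18.png

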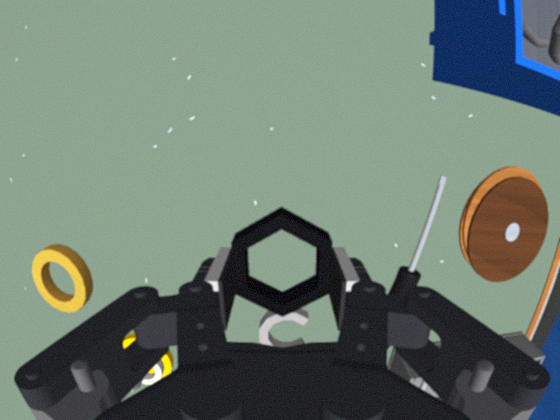

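The hex collar is held flat on its flats, centred at (283,262). Moving it to the yellow post.

```bash
python3 -m jog '[[[-0.669,-0.556,0],0],[[-0.669,-0.556,0],0],[[-0.669,-0.556,0],0],[[-0.669,-0.556,0],0],[[-0.669,-0.556,0],0],[[-0.669,-0.556,0],0],[[-0.669,-0.556,0],0],[[0,0,0],0]]'
python3 -m jog '[[[0,0,0],0],[[0,0,0],0]]'
python3 to.py 0.4765 -0.140 0.0345
```

```text
clock: 30.08
tcp_pos: [0.4728, -0.1432, 0.1297]
eef_rot: [[-0.069, 0.998, -0.002], [0.998, 0.069, 0.0], [0.0, -0.002, -1.0]]
contact_force: [0.3, -0.1, -0.9]
width: 0.0435
finger_force: 61.6
clock: 30.25
tcp_pos: [0.4759, -0.1396, 0.1301]
eef_rot: [[-0.072, 0.997, -0.001], [0.997, 0.072, 0.0], [0.0, -0.001, -1.0]]
contact_force: [0.5, 0.3, -1.3]
width: 0.0437
finger_force: 61.6
clock 30.25 tcp [ 0.4759 -0.1396  0.1301] w 0.0437 yaw_y 4.1 tilt [-0.0006  0.0004]
units [-0.011  0.016  2.39 ]
```

```bash
python3 -m jog '[[[0,0,0.5],0],[[0,0,0.6],0],[[0,0,0.6],0],[[0,0,0.4],0],[[0,0,0.2],0],[[0,0,0.06],0],[[0,0,0],0],[[0,0,0],0]]'
python3 to.py 0.4765 -0.140 0.0345
```

```text
clock: 30.92
tcp_pos: [0.4766, -0.1398, 0.0369]
eef_rot: [[-0.072, 0.997, 0.001], [0.997, 0.072, -0.0], [-0.0, 0.001, -1.0]]
contact_force: [0.2, -1.3, -0.4]
width: 0.0433
finger_force: 61.6
clock 30.9167 tcp [ 0.4766 -0.1398  0.0369] w 0.0433 yaw_y 4.16 tilt [ 0.0011 -0.0004]
units [-0.006 -0.003  0.059]
```

```bash
python3 -m jog '[[[0,0,0.05],0],[[0,0,0],0],[[0,0,0],0]]'
python3 -m jog '[[[0,0,0],0],[[0,0,0],0],[[0,0,0],0],[[0,0,0],0],[[0,0,0],0]]' 1
python3 -m jog '[[[0,0,-0.3],0],[[0,0,-0.6],0],[[0,0,-0.8],0],[[0,0,-0.8],0],[[-0.5,0,-0.5],0],[[-0.8,0,-0.5],0],[[-0.8,0,0],0],[[-0.5,0,0],0]]'
python3 -m jog '[[[-0.5,0,0],0],[[0,0,0],0],[[0,0,0],0],[[0,0,0],0]]'
python3 - <<'E'
from bench import r
import cv2, numpy as np
from meas import world
t=r.snapshot("top"); s=r.snapshot("side"); cv2.imwrite("pics/topF.png",t); cv2.imwrite("pics/sideF.png",s)
a=cv2.resize(s[100:275,180:400],(792,630))[:600]; cv2.imwrite("pics/sideFc.png",a)
E
```

```text
clock: 31.17
tcp_pos: [0.4761, -0.14, 0.0346]
eef_rot: [[-0.072, 0.997, 0.001], [0.997, 0.072, -0.0], [-0.0, 0.001, -1.0]]
contact_force: [-0.4, -0.6, -1.8]
width: 0.0432
finger_force: 61.6
clock: 31.58
tcp_pos: [0.476, -0.14, 0.0341]
eef_rot: [[-0.072, 0.997, 0.0], [0.997, 0.072, -0.0], [-0.0, 0.0, -1.0]]
contact_force: [-0.3, -0.3, -0.2]
width: 0.0856
finger_force: 0.0
clock: 32.25
tcp_pos: [0.4838, -0.2462, 0.1756]
eef_rot: [[-0.071, 0.997, 0.002], [0.997, 0.071, -0.002], [-0.002, 0.002, -1.0]]
contact_force: [0.4, 0.1, -1.2]
width: 0.0857
finger_force: 0.0
clock: 32.58
tcp_pos: [0.4847, -0.263, 0.1739]
eef_rot: [[-0.072, 0.997, -0.0], [0.997, 0.072, 0.0], [0.0, -0.0, -1.0]]
contact_force: [-0.0, 0.4, 0.4]
width: 0.0854
finger_force: 0.0
```

View pics/sideFc.png

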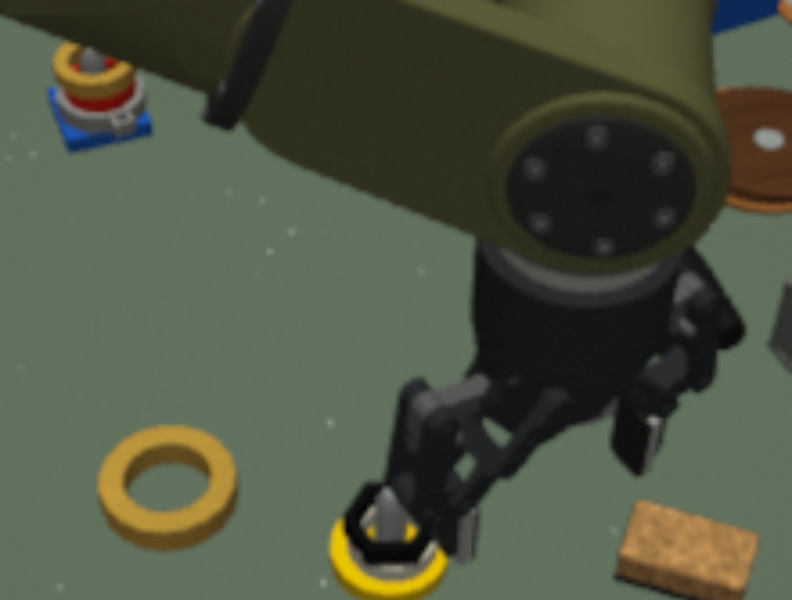

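Both stacks sit flat: clamp/red/brass at (95,85) and white/hex at (388,530). The arm is clear of them and the cork block hasn't moved, so I'm handing in.

```bash
python3 -c "
from bench import r
print(r.sign_off())"
```

```text
the job is handed in; nothing more can be done
None
```

I stacked clamp ring, red spacer and brass ring on the blue post, and white spacer and hex collar on the yellow post, then handed in at about 33 s; the last pictures showed both stacks lying flat, but the sign-off gave no verdict.

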